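Clamp a boot heel in the cam-lever jig

ROBOT

A 6-joint arm with a two-finger parallel gripper is mounted at the origin on the work surface. World frame = base frame: x ahead of the robot, y to its left, z up, the work surface at z = 0. Lengths are in mm, angles in rad, forces in N, time in s.
With the tool pointing down it reaches from about 300 to 775 mm from the base axis. Payload 14.6 kg.
Tool frame: the origin (TCP) lies at the very end of the fingers, on their centre line; the grasp point (between the pads) lies 19 mm behind it (grip_point_offset is the distance from the TCP to the grasp point, in mm); z points along the fingers, y is the line along which they close (so a half turn about z gives the same grasp; the last joint's range is limited). The gripper opens to 94 mm and grips with 3 to 60 N. Pads are 16 mm wide; open, the fingers measure 119 mm over their backs; the gripper's body (75 mm by 177 mm) begins 78 mm behind the grasp point.
Start: joints at [1.248, 0.3, 1.521, -0, 1.321, -0.067], TCP at [139.158, 532.094, 205.446] pointing down, gripper open.
Joint ranges: [-3.03, 3.03], [-0.79, 2.21], [0.23, 2.52], [-1.04, 4.18], [0, 3.07], [-2.55, 2.55]. Speed limits (rad/s): [2.22, 2.22, 2.57, 3.14, 3.14, 3.14].

INTERFACE

Orientations are given as [roll, pitch, yaw] about the fixed x, y, z axes, in that order (R = Rz(yaw) Ry(pitch) Rx(roll)).
In Python, from cell import read_state, camera, camera_info, sign_off, grip_point_offset gives the robot as it stands.
- The arm moves only by the shell command python3 -m handwheel 'ROWS' [FORCE]. ROWS is text: rows parted by semicolons, each of 5 numbers parted by spaces: the shift along the world's x, y, z in units of 40 mm (1.0 is 40 mm), then the turn about the world's z in units of 5 degrees (1.0 is 5 degrees), then the closure, from 0 (fully open) to 1 (shut). In form: dx dy dz yaw gripper; .... A call has 1 to 12 rows; each row shifts and turns the commanded pose from where the row before left it; what a row does not reach is not made up. A row lasts 1/12 s, in which the tool goes at most 41.7 mm and 7.16 degrees, less where a joint would pass 70% of its speed; a pose out of reach is approached as far as the arm can. A call is refused whole if a number of a shift passes 1 or a number of a turn 1, either way. A call with a gripper value outside its range is refused whole. The fingers move at their own pace and stop on an object; FORCE is the grip in N (left out, the last holds). Time passes only in rows, so rows that do not move let the fingers close. It gives the time, the measured TCP pose, the force, the opening and the grip force at its end, in the units of the state.
- read_state(): the state, without advancing time (a new reading comes with each control period).
- camera(name): name is "scene" or "top" or "wrist"; returns (picture, depth): 400x640x3 uint8, red, green, blue; 400x640 float32, mm along the optical axis (not along the pixel's ray), 0 where there is no reading.
- camera_info(name): a dict with "intrinsics" (3x3 intrinsics, pixels), "world_from_camera" (4x4, takes a point from camera to world coordinates). Camera axes: x right, y down, z forward; pixel columns grow to the right and rows downward; lengths in mm; the calibration is good to about 2 mm. A picture is of the moment at which its call begins: read the wrist's pose just before it. camera_info takes no time and is no camera call; for the wrist camera it gives the pose at the moment of the call.
- sign_off(): hands the job in; it is judged then, once.
The state is a dict: "clock": time; "joints": joint angles; "qd": joint speeds; "effort": joint torques, N m; "eef_pos": TCP position; "eef_rot": TCP orientation; "wrist_force": force on the tool from outside, world axes, zero at the start; "moment": the same for the moment, N m; "finger_gap": finger opening in mm; "finger_force": force on a finger pad.
Only numpy, scipy, OpenCV 4.12 (cv2) and the standard library are available. Lean on these libraries where they do the work, as an engineer would, in place of code of your own. Each camera call takes 0.05 s, during which the arm holds its last target. There are 200 camera calls.

TASK

Put the tan heel into the red jig, standing as it is with its flat front towards the brass end stop, and push it along the channel, gently but firmly, until it is fully home against the stop, whose setting you must feel for and not shift by force. Then flip the yellow cam lever over with a careful push near its end, until it snaps past centre and clamps the heel between the steel jaws. Leave the other heels alone, and let go of everything.

Things in the scene. Friction and masses are not known exactly. Their poses are not given: they have to be found in the camera images.
- heel_center (a point): Centre, half-way up, of the loose tan leather boot heel (dark rubber layer at the bottom): 63 mm long (x), 46 wide (y), 40 tall, about 0.15 kg, D-shaped from above. The flat front is the +x end, 31.5 mm from the centre; the back is rounded, radius 23 mm; the long sides are flat and parallel. It stands upright on the marble slab, whose top is 30 mm above the work surface.
- heel_breast (a point): Centre of the flat front face of the tan heel (half-way up), x pointing out of the face.
- heel: The tan heel itself; origin at the centre of its underside, axes as heel_center.
- heel_black_center (a point): Centre of the loose black heel, of the same size and shape: not to be moved.
- heel_oxblood_center (a point): Centre of the loose dark red heel, of the same size and shape: not to be moved.
- seat (a point): Point on the channel floor of the red jig: top of its 12 mm plate, 42 mm above the work surface. The jig is fixed to the slab. x runs along the channel towards the end stop, y from the lever side to the fixed jaw, z up. The fixed steel jaw is 18 mm tall, its inner face at y = +23 mm, from x = -40 to +36 mm, 14 mm thick.
- channel (a point): Middle of the open channel on its floor, 5 mm to the jig's -y from seat; axes as the jig. Lever open, the jaws stand 56 mm apart, so the heel has 10 mm of play across. The channel is open at its -x end and above.
- jaw: Moving steel jaw, 56 mm long (x), 12 thick, 18 tall. Origin at the centre of its inner face, at its lower edge; axes as the jig, y points into the channel. With the lever open its face is at y = -33 mm from seat. As the lever shuts it moves to +y, pushes the heel against the fixed jaw and holds it by a spring with about 15 to 20 N.
- stop (a joint): Travel of the touch plate (brass, 44 mm wide, 22 tall, 6 thick, on the channel floor, facing the jig's -x, square to it) on the end stop: 0 out, 0.004 m when a heel is home; under 0.5 N moves it so far, then a stiff buffer gives 1 mm per 2 N. Its setting differs each time and is not reported: a heel that is home has its front 28 to 52 mm along x from seat. Feel for it; over 18 N shifts it.
- pivot (a point): Vertical axis of the cam lever at mid-height of its bar, 66.5 mm above the work surface, 115 mm to the jig's -y from seat. Its axes turn with the lever: the bar runs out along its own -y. The hub is 38 mm across.
- grip (a point): Centre of the lever's yellow grip, 85 mm from the pivot; axes turn with the lever, bar along y. The grip is 52 mm long (58 to 110 mm from the pivot), 15 wide, 15 tall, its top 74 mm and its underside 59 mm above the work surface; the jig's plate or the slab lies below it at 42 or 30 mm.
- lever (a joint): Cam lever angle, rad: 0 open (bar to the jig's -y), grows clockwise seen from above, 1.6 shut (bar to the jig's -x, beside a black rubber post). It swings level. Resistance peaks at 0.6 to 0.9 (about 13 N at 90 mm from the pivot, more nearer in); centre is at about 1.25, then it snaps by itself to 1.6 and stays. Let go before centre it springs back. Over 24 N is misuse.
There are look-alikes about, which are no part of the job. What is shaped like the heel but blue is not meant.

How it is judged (in metres and radians):
On the way, in this order (a step that is already met when the one before it is completed fails the run):
1. the tan heel stands in the channel, flat front pressed home against the end stop, lever still open (contact force between heel and stop above 2 N and value of joint stop above 0.003 m and z of heel_breast in the frame of seat below 0.024 m and value of joint lever below 0.3 rad), for 0.1 s.
2. the lever has snapped past centre to its rest and the jaw grips the heel (value of joint lever above 1.5 rad and contact force between heel and jaw above 8 N), for 0.2 s.
At the end, for the whole second after the job is handed in: The lever lies shut (beyond 1.5 rad), the jaw holds the tan heel with more than 8 N, and the heel stands upright on the channel floor, square to the channel within 0.06 rad, flat front foremost, the touch plate pushed in more than 2.5 mm of its 4 mm (home within 1.5 mm), at rest (all of step 2 and value of joint stop above 0.0025 m and z of heel_breast in the frame of seat below 0.0235 m and x of heel_breast in the frame of seat above 0.02 m and angle between the x axis of heel_breast and the x axis of seat, either way round below 0.06 rad and angle between heel_center's own z axis and vertical below 0.06 rad and linear speed of heel below 0.01 m/s).
It fails at once if the end stop is pushed with more than 18 N (contact force between anything else and stop above 18 N).
It fails at once if the lever is pushed with more than 24 N (contact force between any of the fingers, the arm and lever above 24 N).
It fails at once if the black heel is disturbed (moved more than 10 mm) (distance of heel_black_center from where it was at the start of the episode above 0.01 m).
It fails at once if the dark red heel is disturbed (moved more than 10 mm) (distance of heel_oxblood_center from where it was at the start of the episode above 0.01 m).
It also fails if it takes over 64 s, if anything falls off the work surface, if the arm or the gripper's body presses on something with over 40 N, if the wrist force passes 120 N, or if a joint passes its speed limit or range.

## Working session

There is one attempt and no reset: what is moved stays moved. The work goes in short steps, Python scripts to look and compute and a shell command to move; the robot and the scene stay as the last step left them, time stands still between calls to the robot, and variables do not carry over. Pictures are saved under pics/ and viewed, at most 10 in all, crops included, and the job is handed in when it is done.

```bash
mkdir -p pics; ls
cat > h.py <<'E'
import numpy as np, cv2
from cell import *
def shot(n,f=None):
    i=camera_info(n); p,d=camera(n)
    if f: cv2.imwrite('pics/'+f,p[:,:,::-1])
    return p,d,np.array(i['intrinsics']),np.array(i['world_from_camera'])
def plane(K,T,uv,z):
    uv=np.atleast_2d(uv).astype(float)
    r=np.c_[uv,np.ones(len(uv))]@np.linalg.inv(K).T@T[:3,:3].T
    o=T[:3,3]; return o+r*((z-o[2])/r[:,2])[:,None]
def cloud(d,K,T):
    v,u=np.mgrid[:d.shape[0],:d.shape[1]]
    P=np.stack([u,v,np.ones_like(u)],-1)@np.linalg.inv(K).T*d[...,None]
    return P@T[:3,:3].T+T[:3,3]
E
python3 - <<'E'
from h import *
for n in('scene','top'):
    p,d,K,T=shot(n,n+'0.png'); print(n,K.round(1).tolist(),T.round(3).tolist())
    np.savez(n+'0.npz',p=p,d=d,K=K,T=T)
print(read_state(),grip_point_offset)
E
```

```text
pics
scene [[493.8, 0.0, 319.9], [0.0, 493.8, 207.1], [0.0, 0.0, 1.0]] [[0.35, 0.713, -0.608, 1144.302], [0.937, -0.271, 0.221, -143.05], [-0.007, -0.647, -0.763, 950.522], [0.0, 0.0, 0.0, 1.0]]
top [[504.2, 0.0, 316.1], [0.0, 504.2, 199.7], [0.0, 0.0, 1.0]] [[0.038, -0.977, 0.211, 133.174], [-0.999, -0.039, 0.003, 106.717], [0.006, -0.211, -0.978, 1480.628], [0.0, 0.0, 0.0, 1.0]]
{'clock': 0.1, 'joints': array([ 1.24839856e+00,  3.00387799e-01,  1.52146791e+00, -8.93165710e-06,
        1.32069773e+00, -6.66161309e-02]), 'qd': array([ 0.00075708, -0.00097042, -0.00155304,  0.00028604,  0.00135108,
       -0.00110131]), 'effort': array([ 1.52247012e-03, -5.32641828e+01, -3.53287661e+01,  7.09336856e-02,
        2.34562915e-02, -4.14827230e-05]), 'eef_pos': array([139.09673913, 531.89942394, 204.97989841]), 'eef_rot': array([-3.14063343e+00, -5.53235300e-05,  2.88581321e+00]), 'wrist_force': array([ 0.49642711,  0.07953498, -0.44803888]), 'moment': array([-0.03622674, -0.0014483 ,  0.01508861]), 'finger_force': 0.0, 'finger_gap': 94.30333826608243} 18.8
```

View pics/top0.png

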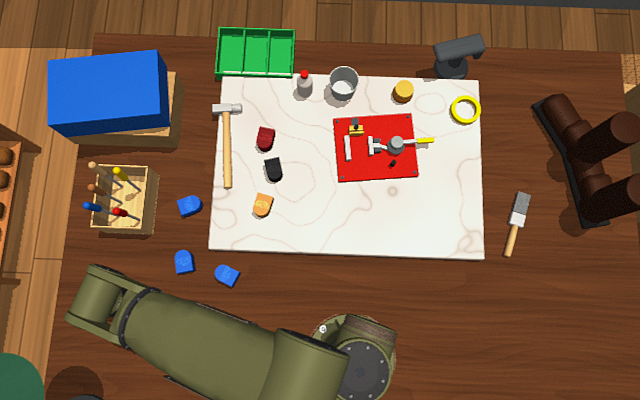

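View pics/scene0.png

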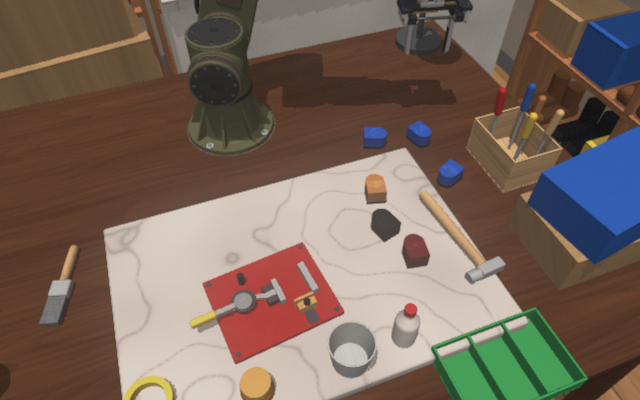

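Run:
```python
from h import *
t=np.load('top0.npz'); s=np.load('scene0.npz')
a=cv2.resize(t['p'][100:230,230:440],None,fx=3.8,fy=3.8,interpolation=cv2.INTER_CUBIC)
cv2.imwrite('pics/crop1.png',a[:,:,::-1])
def mask(z,lo,hi,roi):
    h=cv2.cvtColor(z['p'],cv2.COLOR_RGB2HSV); m=cv2.inRange(h,lo,hi); r=np.zeros_like(m); x0,y0,x1,y1=roi; r[y0:y1,x0:x1]=m[y0:y1,x0:x1]; return r
for nm,z,rois in (('top',t,dict(tan=(245,185,285,225),jig=(325,105,425,190),grip=(410,130,445,150))),('scene',s,dict(tan=(355,170,395,210),jig=(195,240,350,360),grip=(185,300,220,335)))):
    P=cloud(z['d'],z['K'],z['T'])
    for k,lo,hi in (('tan',(8,100,80),(22,255,255)),('jig',(0,170,120),(6,255,255)),('grip',(22,150,120),(32,255,255))):
        m=mask(z,lo,hi,rois[k]); v,u=np.nonzero(m); q=P[m>0]; q=q[z['d'][m>0]>0]
        print(nm,k,len(v),u.mean().round(1),v.mean().round(1),'z pct',np.percentile(q[:,2],[5,50,95]).round(1) if len(q) else None)
        if k=='jig':
            c=max(cv2.findContours(m,0,2)[0],key=cv2.contourArea); box=cv2.boxPoints(cv2.minAreaRect(c))
            ap=cv2.approxPolyDP(cv2.convexHull(c),6,True)[:,0]; print(plane(z['K'],z['T'],ap,42).round(1).tolist())
        else:
            zz=np.percentile(q[:,2],90) ; top=q[q[:,2]>zz-6]; r=cv2.minAreaRect(top[:,:2].astype(np.float32)); print('topz',zz.round(1),'rect',r)
            if k=='tan': print('plane70',cv2.minAreaRect(plane(z['K'],z['T'],np.c_[u,v],70)[:,:2].astype(np.float32)))
```

```text
top tan 308 262.3 204.2 z pct [61.6 69.1 74. ]
topz 72.8 rect ((418.626953125, 263.858154296875), (46.29668426513672, 60.75292205810547), 74.94933319091797)
plane70 ((416.40106201171875, 264.60198974609375), (46.54266357421875, 64.77558135986328), 75.26739501953125)
top jig 3950 375.1 148.5 z pct [36.2 41.5 46.8]
[[723.7, -163.8, 42.0], [529.9, -184.3, 42.0], [505.3, 48.5, 42.0], [695.0, 69.2, 42.0]]
top grip 80 425.0 140.1 z pct [66.2 73.3 77.5]
topz 76.6 rect ((628.818603515625, -202.3675537109375), (13.99014663696289, 47.20858383178711), 11.79222583770752)
scene tan 461 375.4 187.5 z pct [45.5 68.6 72.3]
topz 71.5 rect ((417.8583679199219, 263.9360046386719), (46.61283874511719, 69.00411224365234), 74.46107482910156)
plane70 ((429.6595153808594, 261.0363464355469), (47.16722106933594, 86.04586029052734), 73.10284423828125)
scene jig 121 271.7 317.5 z pct [39.  41.7 44.4]
[[655.5, -65.1, 42.0], [646.8, -75.2, 42.0]]
scene grip 2 213.5 312.0 z pct [71.8 72.7 73.6]
topz 73.5 rect ((624.7835693359375, -180.31494140625), (6.28948974609375, 0.0), -171.0809783935547)
```

View pics/crop1.png

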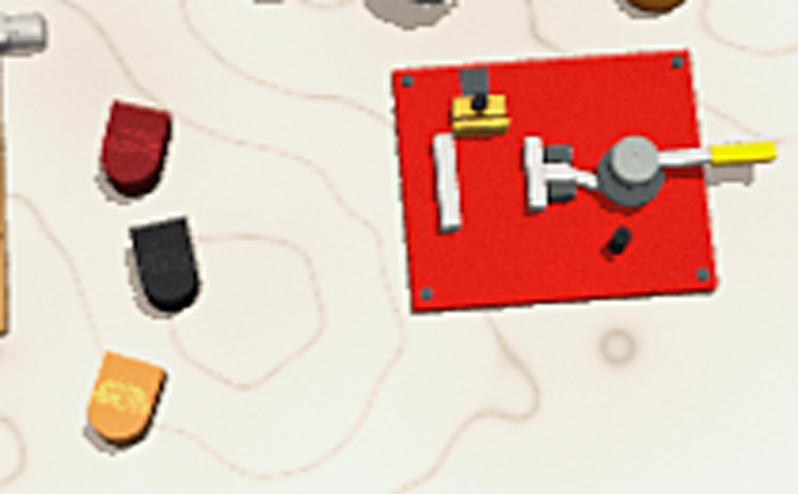

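Candidates in the top view are tan (263,205), black (273,169), oxblood (265,138), blue (189,205), (184,262), (227,275), and the amber round tin (403,91). The crop confirms that only the one at (263,205) is tan and D-shaped. Its flat front faces up and slightly right, giving a yaw of about -15°. The jig is the red plate: brass stop at (355,128), fixed jaw (347,147), moving jaw (375,147), hub (396,144), grip (425,140). Its yaw is about +6°.

```bash
python3 -m handwheel '.58 -.5575 0 0 0;.58 -.5575 0 0 0;.58 -.5575 0 0 0;.58 -.5575 0 0 0;.58 -.5575 0 0 0;.58 -.5575 0 0 0;.58 -.5575 0 0 0;.58 -.5575 0 0 0;.58 -.5575 0 0 0;.58 -.5575 0 0 0;.58 -.5575 0 0 0;.58 -.5575 0 0 0' 20
python3 -m handwheel '0 0 0 0 0;0 0 0 0 0'
cat >> h.py <<'E'
def heel(f=None):
    p,d,K,T=shot('wrist',f)
    h=cv2.cvtColor(p,cv2.COLOR_RGB2HSV); m=cv2.inRange(h,(8,100,80),(24,255,255))
    P=cloud(d,K,T); m[(d<=0)]=0
    return p,d,K,T,m,P
E
python3 - <<'E'
from h import *
s=read_state(); print(s['eef_pos'],s['eef_rot'])
p,d,K,T,m,P=heel('w1.png'); print(T.round(2).tolist())
cs=sorted(cv2.findContours(m,0,2)[0],key=cv2.contourArea)[-3:]
for c in cs:
    q=np.zeros_like(m); cv2.drawContours(q,[c],-1,255,-1); Q=P[(q>0)&(m>0)]; zt=np.percentile(Q[:,2],80); Q=Q[abs(Q[:,2]-zt)<5]
    print(cv2.contourArea(c),c[:,0].mean(0),zt,cv2.minAreaRect(Q[:,:2].astype(np.float32)))
E
```

```text
clock: 1.1
eef_pos: [418.4, 263.1, 205.3]
eef_rot: [-3.141, -0.0, 2.886]
wrist_force: [0.1, 0.6, 0.5]
finger_gap: 93.9
finger_force: 0.0
clock: 1.27
eef_pos: [418.1, 263.5, 205.1]
eef_rot: [-3.141, -0.001, 2.883]
wrist_force: [-0.6, 0.1, -0.7]
finger_gap: 94.5
finger_force: 0.0
[418.14023046 263.54321684 205.07454988] [-3.14114247e+00 -5.60693818e-04  2.88322766e+00]
[[0.26, 0.94, 0.23, 353.77], [0.97, -0.25, -0.06, 279.96], [0.0, 0.23, -0.97, 384.78], [0.0, 0.0, 0.0, 1.0]]
2109.0 [320.52941176 177.32352941] 71.01611240585493 ((419.529052734375, 266.3002014160156), (45.044246673583984, 62.77205276489258), 74.3661880493164)
10240.5 [149.83456562  69.69131238] 0.8573895111075446 ((235.50294494628906, 81.66495513916016), (353.0560302734375, 68.25889587402344), 88.72846221923828)
21401.0 [549.26666667 154.82      ] 2.079551328571655 ((475.04400634765625, 531.4818115234375), (262.8598327636719, 245.0006561279297), 9.78943920135498)
```

View pics/w1.png

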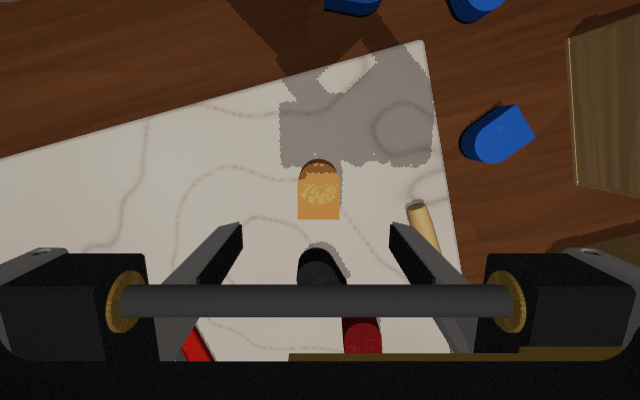

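The wrist view shows the tan heel at (320,190), centred between the fingers with its flat front toward +x. I'll descend and grip it.

```bash
python3 -m handwheel '0.01 .035 -.6 0 0;0 0 -.6 0 0;0 0 -.6 0 0;0 0 -.6 0 0;0 0 -.6 0 0;0 0 -.5 0 0;0 0 -.32 0 0;0 0 0 0 .6;0 0 0 0 .6;0 0 0 0 .6;0 0 0 0 .6;0 0 0 0 .6' 25
python3 -m handwheel '0 0 0 0 .6;0 0 0 0 .6;0 0 0 0 .6;0 0 0 0 .6'
```

```text
clock: 2.32
eef_pos: [418.2, 266.3, 53.6]
eef_rot: [3.141, 0.001, 2.886]
wrist_force: [0.0, 0.3, -0.1]
finger_gap: 64.2
finger_force: 0.0
clock: 2.65
eef_pos: [418.1, 266.0, 52.9]
eef_rot: [3.141, 0.0, 2.886]
wrist_force: [-1.0, 0.3, 3.7]
finger_gap: 46.0
finger_force: 25.0
```

```bash
python3 -m handwheel '0 0 .7 0 .7;0 0 .9 0 .7;0 0 .9 0 .7;0 0 .9 0 .7;.15 -.7 .2 .4 .7;.15 -.8 .2 .5 .7;.15 -.8 0 .5 .7;.15 -.8 0 .5 .7;.15 -.8 0 .5 .7;.15 -.8 0 .5 .7;.15 -.8 0 .5 .7;.15 -.8 0 .4 .7'
python3 -m handwheel '.1 -.5 0 .4 .7;0 0 0 0 .7;0 0 0 0 .7;0 0 0 0 .7'
python3 - <<'E'
from h import *
s=read_state(); print(s['eef_pos'],s['eef_rot'],s['finger_gap'])
p,d,K,T=shot('wrist','w2.png'); np.savez('w2.npz',p=p,d=d,K=K,T=T)
E
```

```text
clock: 3.65
eef_pos: [465.8, 12.3, 204.5]
eef_rot: [-3.142, -0.0, -3.064]
wrist_force: [0.2, 0.2, -1.8]
finger_gap: 45.7
finger_force: 25.0
clock: 3.98
eef_pos: [469.7, -5.7, 204.4]
eef_rot: [3.141, -0.001, -3.032]
wrist_force: [0.0, 0.4, -1.4]
finger_gap: 45.7
finger_force: 25.0
[469.72654634  -5.73417294 204.42510693] [ 3.14132928e+00 -5.76690791e-04 -3.03150856e+00] 45.727551048027195
```

View pics/w2.png

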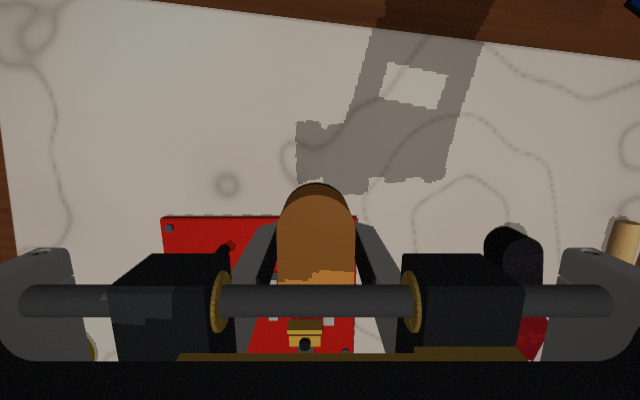

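The heel is held square at 186.3°. The stop is visible at (305,335), but the heel hides the jaws. I'll get the jig geometry from the stored top and scene images.

Run:
```python
from h import *
from scipy import ndimage
yaw=np.deg2rad(6.1);R=np.array([[np.cos(yaw),-np.sin(yaw)],[np.sin(yaw),np.cos(yaw)]])
O=np.array([613,-58])  # approx plate centre
for n,roi in (('top',(325,105,440,190)),('scene',(185,240,350,360))):
    z=np.load(n+'0.npz'); K,T=z['K'],z['T']; x0,y0,x1,y1=roi
    h=cv2.cvtColor(z['p'],cv2.COLOR_RGB2HSV); P=cloud(z['d'],K,T)
    notred=~((h[...,1]>150)&((h[...,0]<7)|(h[...,0]>173)))
    r=np.zeros(h.shape[:2],bool); r[y0:y1,x0:x1]=1
    m=notred&r&(P[...,2]>52)&(P[...,2]<110)
    L,k=ndimage.label(m)
    print(n)
    for i in range(1,k+1):
        mm=L==i
        if mm.sum()<10: continue
        Q=P[mm]; zt=np.percentile(Q[:,2],90); S=Q[Q[:,2]>zt-7]; J=(S[:,:2]-O)@R
        v,u=np.nonzero(mm); hs=np.median(h[mm],0)
        print('px',u.mean().round(),v.mean().round(),mm.sum(),'hsv',hs,'zt',zt.round(1),'jig x',np.percentile(J[:,0],[2,50,98]).round(1),'y',np.percentile(J[:,1],[2,50,98]).round(1),'ang',cv2.minAreaRect(S[:,:2].astype(np.float32))[1:])
    m=~notred&r
    c=max(cv2.findContours(m.astype(np.uint8),0,2)[0],key=cv2.contourArea)
    print('plate',cv2.minAreaRect(plane(K,T,c[:,0],42)[:,:2].astype(np.float32)))
```

```text
top
px 352.0 138.0 242 hsv [ 24.   88.5 230. ] zt 66.5 jig x [-37.   42.3  63.9] y [35.2 65.2 88.6] ang ((43.03621292114258, 112.02642822265625), 66.56421661376953)
px 396.0 144.0 603 hsv [ 47.  14. 189.] zt 75.6 jig x [-14.6   0.7  16.6] y [-168.7  -83.8  -46.6] ang ((35.05253219604492, 128.1804962158203), 5.996510028839111)
px 393.0 163.0 21 hsv [ 90. 101.  40.] zt 74.1 jig x [-64.6 -60.1 -53.5] y [-50.4 -45.1 -41. ] ang ((8.677104949951172, 11.78152084350586), 87.24817657470703)
plate ((612.0758056640625, -59.04148864746094), (198.5840301513672, 237.83328247070312), 6.506047248840332)
scene
px 306.0 291.0 522 hsv [ 14.  84. 179.] zt 65.1 jig x [-34.9  42.1  64.5] y [32.8 65.7 87.4] ang ((47.031517028808594, 115.27812957763672), 66.07124328613281)
px 240.0 278.0 65 hsv [ 6. 54. 79.] zt 72.8 jig x [-65.5 -58.4 -51.2] y [-53.9 -47.6 -41.5] ang ((12.915578842163086, 14.545114517211914), 32.39325714111328)
px 242.0 303.0 1247 hsv [ 12.  24. 152.] zt 74.4 jig x [-14.7   3.1  17.8] y [-169.9  -92.6  -47.8] ang ((38.287479400634766, 127.29045867919922), 12.358393669128418)
px 338.0 336.0 426 hsv [ 17.  16. 129.] zt 104.6 jig x [147.4 153.6 201.7] y [36.2 60.9 96.9] ang ((27.51295280456543, 78.46582794189453), 47.98063659667969)
plate ((615.5885620117188, -60.29032897949219), (197.28384399414062, 235.5339813232422), 6.485274791717529)
```

Run:
```python
from h import *
yaw=np.deg2rad(6.3);R=np.array([[np.cos(yaw),-np.sin(yaw)],[np.sin(yaw),np.cos(yaw)]])
O=np.array([613,-58])
f=lambda a:np.percentile(a,[1,10,50,90,99]).round(1)
for n in('top','scene'):
    z=np.load(n+'0.npz'); K,T=z['K'],z['T']; h=cv2.cvtColor(z['p'],cv2.COLOR_RGB2HSV); P=cloud(z['d'],K,T)
    J=(P[...,:2]-O)@R; x,y,Z=J[...,0],J[...,1],P[...,2]
    H,S,V=[h[...,i] for i in range(3)]
    grip=(H>22)&(H<34)&(S>150)&(V>100)&(abs(x)<30)&(y<-100)
    def rep(k,m):
        v,u=np.nonzero(m); print(n,k,m.sum(),'z',f(Z[m]),'x',f(x[m]),'y',f(y[m]))
    if grip.sum(): rep('grip',grip)
    w=(S<60)&(V>110)&(Z>56)&(Z<66)
    rep('fixed',w&(y>60)&(y<100)&(x<40)&(x>-60))
    rep('moving',w&(y>-5)&(y<30)&(x<40)&(x>-50))
    br=(S>90)&(H>15)&(H<32)&(x>10)&(x<75)&(y>20)&(y<90)&(Z>56)
    rep('brass',br)
    rep('hub',(S<60)&(Z>74)&(y>-90)&(y<-30)&(abs(x)<40)&(Z<100))
    # edge lines of fixed jaw in the jig frame: regress
    m=w&(y>60)&(y<100)&(x<36)&(x>-60); a=np.polyfit(x[m],y[m],1); print('fixed jaw slope deg',np.rad2deg(np.arctan(a[0])))
```

```text
top grip 77 z [64.6 69.5 73.5 76.6 78.4] x [-6.6 -5.2 -0.2  5.   7. ] y [-168.9 -164.7 -143.9 -124.6 -121.6]
top fixed 95 z [56.3 56.9 59.8 63.6 65.7] x [-38.9 -31.8  -4.1  26.8  34.8] y [76.2 77.4 82.7 88.  89.2]
top moving 73 z [56.  56.6 59.4 62.3 64.9] x [-24.5 -19.3  -0.2  22.7  27.3] y [-4.7 -1.2 12.  17.9 19.5]
top brass 96 z [56.6 57.9 62.1 66.7 70. ] x [37.4 39.7 50.2 61.2 65.7] y [33.5 36.6 52.1 67.8 72.7]
top hub 56 z [74.1 74.4 76.  79.5 82.4] x [-15.8 -11.9   0.7  10.9  16.2] y [-84.8 -78.4 -64.5 -50.7 -45. ]
fixed jaw slope deg 0.227862189312561
scene fixed 197 z [56.3 57.4 59.4 61.5 63.3] x [-37.5 -29.8   0.7  29.1  35.9] y [74.4 76.  81.7 87.  88.8]
scene moving 159 z [56.3 57.1 59.  61.3 62.8] x [-24.8 -19.6   2.   23.1  28.9] y [-3.9  3.2 11.4 16.9 18.7]
scene brass 172 z [56.4 58.5 61.8 65.1 69.4] x [39.7 41.9 53.3 63.6 66. ] y [32.2 36.  48.6 69.  71.9]
scene hub 93 z [74.  74.1 74.7 76.1 77. ] x [-15.   -8.6   5.9  15.1  19.6] y [-80.9 -76.4 -63.9 -50.6 -46.1]
fixed jaw slope deg 0.20362350440353522
```

```bash
python3 -m handwheel '.5 0 0 0 .7;.78 -.02 0 0 .7;.78 -.02 0 0 .7;.7 -.02 0 0 .7;.36 -.025 0 0 .7;0 0 -.6 0 .7;0 0 -.8 0 .7;0 0 -.8 0 .7;0 0 -.4 0 .7;0 0 0 0 .7;0 0 0 0 .7;0 0 0 0 .7'
python3 - <<'E'
from h import *
shot('scene','s2.png')
a=cv2.imread('pics/s2.png'); cv2.imwrite('pics/s2c.png',cv2.resize(a[220:370,190:370],None,fx=4,fy=4,interpolation=2))
E
```

```text
clock: 5.03
eef_pos: [595.5, -9.0, 102.3]
eef_rot: [-3.141, 0.002, -3.03]
wrist_force: [0.0, -0.2, -1.5]
finger_gap: 45.8
finger_force: 25.0
```

View pics/s2c.png

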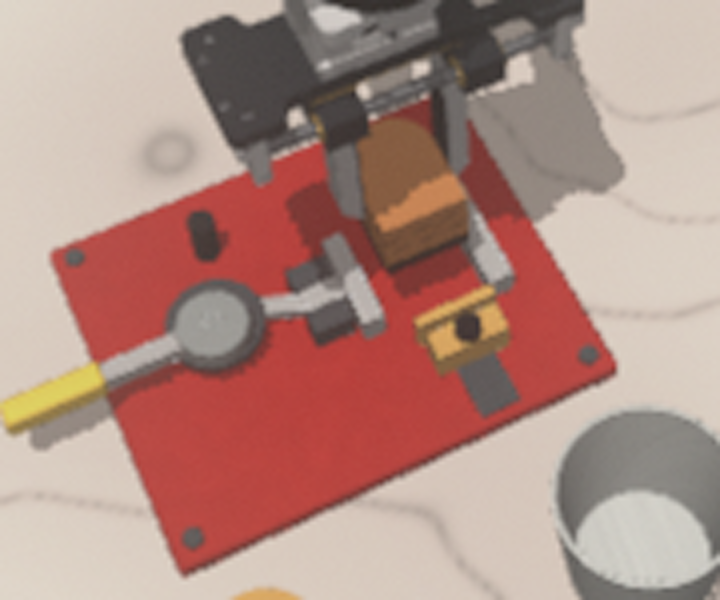

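The heel hangs over the channel at crop (410,200), between the jaws at (490,260) and (355,285), with the stop ahead at (465,330). I'll lower it.

```bash
python3 -m handwheel '0 0 -.4 0 .7;0 0 -.3 0 .7;0 0 -.15 0 .7;0 0 0 0 .7;0 0 0 0 .7'
```

```text
clock: 5.5
eef_pos: [594.9, -9.5, 66.9]
eef_rot: [-3.142, 0.0, -3.031]
wrist_force: [0.4, -0.4, -1.9]
finger_gap: 46.0
finger_force: 25.0
```

```bash
python3 -m handwheel '0 0 -.04 0 .7;0 0 0 0 .7;0 0 0 0 .7'
```

```text
clock: 5.75
eef_pos: [594.9, -9.5, 65.4]
eef_rot: [-3.141, 0.001, -3.031]
wrist_force: [-0.5, -0.1, -2.2]
finger_gap: 45.9
finger_force: 25.0
```

```bash
python3 -m handwheel '-.006 .05 0 0 .7;0 0 0 0 .7;0 0 0 0 .7'; python3 -m handwheel '-.003 .025 0 0 .7;0 0 0 0 .7;0 0 0 0 .7'
```

```text
clock: 6.0
eef_pos: [594.5, -7.4, 65.2]
eef_rot: [-3.142, 0.0, -3.031]
wrist_force: [0.2, -0.2, -1.9]
finger_gap: 45.6
finger_force: 25.0
clock: 6.25
eef_pos: [594.4, -6.5, 65.1]
eef_rot: [3.142, 0.0, -3.031]
wrist_force: [-0.3, -1.3, -1.4]
finger_gap: 45.5
finger_force: 25.0
```

```bash
python3 -m handwheel '.05 -.008 0 0 .7;.05 .0055 0 0 .7;.05 .0055 0 0 .7;.05 .0055 0 0 .7;.05 .0055 0 0 .7;0 0 0 0 .7'; python3 -m handwheel '.05 .0055 0 0 .7;.05 .0055 0 0 .7;0 0 0 0 .7;0 0 0 0 .7'
```

```text
clock: 6.75
eef_pos: [604.8, -5.9, 65.0]
eef_rot: [-3.142, 0.0, -3.031]
wrist_force: [-0.5, -0.3, -2.2]
finger_gap: 45.7
finger_force: 25.0
clock: 7.08
eef_pos: [608.5, -5.5, 65.0]
eef_rot: [3.142, 0.0, -3.031]
wrist_force: [-0.5, -0.3, -1.7]
finger_gap: 45.7
finger_force: 25.0
```

```bash
for i in 1; do python3 -m handwheel '.025 .003 0 0 .7;.025 .003 0 0 .7;.025 .003 0 0 .7;0 0 0 0 .7;0 0 0 0 .7'; done; python3 -m handwheel '.025 .003 0 0 .7;.025 .003 0 0 .7;0 0 0 0 .7;0 0 0 0 .7';python3 -m handwheel '.025 .003 0 0 .7;.025 .003 0 0 .7;0 0 0 0 .7;0 0 0 0 .7'
```

```text
clock: 7.5
eef_pos: [611.4, -5.1, 65.0]
eef_rot: [-3.142, 0.0, -3.031]
wrist_force: [0.0, 1.0, -1.5]
finger_gap: 45.6
finger_force: 25.0
clock: 7.83
eef_pos: [613.4, -4.9, 65.0]
eef_rot: [3.142, -0.0, -3.031]
wrist_force: [-1.3, 0.1, -2.8]
finger_gap: 45.6
finger_force: 25.0
clock: 8.17
eef_pos: [615.4, -4.6, 65.0]
eef_rot: [-3.142, -0.0, -3.031]
wrist_force: [-1.0, 0.3, -2.9]
finger_gap: 45.8
finger_force: 25.0
```

Light resistance of about 0.5 N suggests we are on the plate. Continuing in half-millimetre to millimetre steps.

```bash
for i in 1; do python3 -m handwheel '.025 .003 0 0 .7;0 0 0 0 .7;0 0 0 0 .7'; done; python3 -m handwheel '.025 .003 0 0 .7;0 0 0 0 .7;0 0 0 0 .7'
```

```text
clock: 8.42
eef_pos: [616.4, -4.5, 65.0]
eef_rot: [3.142, 0.0, -3.031]
wrist_force: [0.4, -0.2, -2.1]
finger_gap: 45.7
finger_force: 25.0
clock: 8.67
eef_pos: [617.4, -4.4, 65.0]
eef_rot: [3.142, 0.0, -3.031]
wrist_force: [-0.1, -0.2, -2.9]
finger_gap: 45.7
finger_force: 25.0
```

```bash
python3 -m handwheel '.025 .003 0 0 .7;0 0 0 0 .7;0 0 0 0 .7'; python3 -m handwheel '.02 .002 0 0 .7;0 0 0 0 .7;0 0 0 0 .7'
```

```text
clock: 8.92
eef_pos: [618.4, -4.3, 65.0]
eef_rot: [-3.142, -0.0, -3.031]
wrist_force: [-0.1, 0.7, -2.0]
finger_gap: 45.9
finger_force: 25.0
clock: 9.17
eef_pos: [619.2, -4.2, 65.0]
eef_rot: [-3.142, -0.0, -3.031]
wrist_force: [-1.5, 0.4, -2.2]
finger_gap: 46.0
finger_force: 25.0
```

```bash
python3 -m handwheel '.025 .003 0 0 .7;0 0 0 0 .7;0 0 0 0 .7'; python3 -m handwheel '.025 .003 0 0 .7;0 0 0 0 .7;0 0 0 0 .7'
```

```text
clock: 9.42
eef_pos: [620.1, -4.1, 65.0]
eef_rot: [-3.142, -0.0, -3.031]
wrist_force: [-2.0, -0.7, -1.2]
finger_gap: 46.0
finger_force: 25.0
clock: 9.67
eef_pos: [621.1, -4.0, 65.0]
eef_rot: [-3.142, -0.0, -3.031]
wrist_force: [-3.8, -1.5, 0.8]
finger_gap: 45.7
finger_force: 25.0
```

```bash
python3 -m handwheel '.025 .003 0 0 .7;0 0 0 0 .7;0 0 0 0 .7'; python3 -m handwheel '.02 .002 0 0 .7;0 0 0 0 .7;0 0 0 0 .7'
```

```text
clock: 9.92
eef_pos: [622.0, -4.0, 65.0]
eef_rot: [-3.142, -0.001, -3.031]
wrist_force: [-4.7, -0.8, 1.2]
finger_gap: 45.9
finger_force: 25.0
clock: 10.17
eef_pos: [622.7, -3.9, 65.0]
eef_rot: [-3.142, -0.001, -3.031]
wrist_force: [-6.3, -1.1, 3.0]
finger_gap: 45.6
finger_force: 25.0
```

```bash
python3 -m handwheel '-.03 .005 0 0 .7;-.03 .005 -.005 0 .7;0 0 0 0 .7;0 0 0 0 .7'; python3 -c "
from cell import *
s=read_state();print(s['eef_pos'],s['eef_rot'],s['wrist_force'])"
```

```text
clock: 10.5
eef_pos: [620.7, -3.7, 65.0]
eef_rot: [-3.141, 0.0, -3.031]
wrist_force: [-3.3, -4.3, 1.7]
finger_gap: 45.7
finger_force: 25.0
[620.69257337  -3.70917835  65.00584052] [-3.14113367e+00  2.71954907e-04 -3.03107245e+00] [-3.32866291 -4.2682454   1.65771964]
```

```bash
python3 -m handwheel '-.018 -.007 0 0 .7;0 0 0 0 .7;0 0 0 0 .7'; python3 -m handwheel '0 0 0 0 .42;0 0 0 0 .4;0 0 0 0 .35;0 0 0 0 .3;0 0 0 0 .3'
```

```text
clock: 10.75
eef_pos: [620.1, -3.7, 65.0]
eef_rot: [-3.141, 0.001, -3.031]
wrist_force: [-1.0, -3.4, 1.3]
finger_gap: 45.6
finger_force: 25.0
clock: 11.17
eef_pos: [619.9, -3.5, 64.8]
eef_rot: [3.141, 0.0, -3.031]
wrist_force: [0.5, -0.1, 1.3]
finger_gap: 65.4
finger_force: 0.0
```

```bash
python3 -m handwheel '0 0 .2 0 .3;0 0 .6 0 .3;0 0 .9 0 .3;0 0 .9 0 .3;0 0 .4 0 .6;.15 -.7 0 0 1;.15 -.9 0 0 1;.16 -.9 0 0 1;.15 -.9 0 0 1;.15 -.9 0 0 1;.15 -.87 0 0 1;0 0 0 0 1' 20; python3 -m handwheel '0 0 0 0 1;0 0 0 0 1;0 0 0 0 1;0 0 0 0 1'
python3 - <<'E'
from h import *
s=read_state(); print(s['eef_pos'],s['joints'].round(2))
p,d,K,T=shot('scene','s3.png'); np.savez('s3.npz',p=p,d=d,K=K,T=T)
p1,d1,K1,T1=shot('wrist')
a=cv2.resize(p[230:360,190:350],None,fx=4,fy=4,interpolation=2); b=cv2.resize(p1,(640,400))
b=p1[:, 100:540]
b=cv2.resize(b,(640,int(400*640/440)))[:320]
c=cv2.resize(np.vstack([a[:,:640],b]),None,fx=.7,fy=.7); print(c.shape)
cv2.imwrite('pics/s3c.png',c[:,:,::-1])
yaw=np.deg2rad(6.4);R=np.array([[np.cos(yaw),-np.sin(yaw)],[np.sin(yaw),np.cos(yaw)]])
P=cloud(d,K,T);J=(P[...,:2]-[608,-4.7])@R;x,y,Z=J[...,0],J[...,1],P[...,2]
m=(Z>74)&(Z<90)&(abs(x)<60)&(abs(y)<35); f=lambda a:np.percentile(a,[2,50,98]).round(1)
print('heel top',m.sum(),f(x[m]),f(y[m]),f(Z[m]),cv2.minAreaRect(P[m][:,:2].astype(np.float32)))
E
```

```text
clock: 12.17
eef_pos: [655.9, -216.4, 184.8]
eef_rot: [-3.141, -0.0, -3.036]
wrist_force: [0.0, 0.4, 0.3]
finger_gap: 16.0
finger_force: 0.0
clock: 12.5
eef_pos: [656.4, -209.2, 185.4]
eef_rot: [-3.141, 0.0, -3.029]
wrist_force: [-0.0, 1.0, 0.8]
finger_gap: 0.2
finger_force: 0.0
[ 656.41805671 -209.21206389  185.3598248 ] [-0.36  0.63  1.09  0.    1.42 -2.04]
(588, 448, 3)
heel top 599 [-17.3  16.1  42.9] [-25.3  -3.2  19. ] [75.1 81.4 84.8] ((620.333984375, -5.719608306884766), (64.0205307006836, 46.80091857910156), 6.038130760192871)
```

View pics/s3c.png

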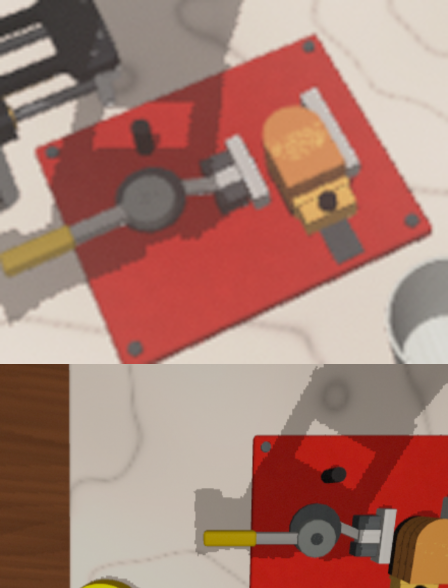

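The heel's top lies at world (620,-6), yaw 6°, touching the stop, with no spring-back. The lever is still open, with the grip at crop (35,250). I'll lower beside the grip and touch it.

```bash
python3 -m handwheel '0 0 -.5 0 1;0 0 -.9 0 1;0 0 -.9 0 1;0 -.02 -.7 0 1;0 0 -.3 0 1;0 0 0 0 1;0 0 0 0 1'; python3 -m handwheel '-.06 -.007 0 0 1;-.06 -.007 0 0 1;-.05 -.0055 0 0 1;0 0 0 0 1;0 0 0 0 1'
```

```text
clock: 13.18
eef_pos: [656.8, -211.2, 54.0]
eef_rot: [-3.141, 0.001, -3.031]
wrist_force: [0.0, -0.6, 1.0]
finger_gap: 0.7
finger_force: 0.0
clock: 13.6
eef_pos: [649.6, -212.2, 53.6]
eef_rot: [-3.141, 0.001, -3.031]
wrist_force: [0.1, -0.2, 0.1]
finger_gap: 0.5
finger_force: 0.0
```

```bash
python3 -m handwheel '-.05 -.0055 0 0 1;0 0 0 0 1;0 0 0 0 1'; python3 -m handwheel '-.03 -.003 0 0 1;0 0 0 0 1;0 0 0 0 1'
python3 - <<'E'
import numpy as np
# rows for arc, by 2.5deg from theta0
y=np.deg2rad(6.4);R=np.array([[np.cos(y),-np.sin(y)],[np.sin(y),np.cos(y)]])
def pos(t,r=95.8,o=15.5): return R@(r*np.array([-np.sin(t),-np.cos(t)])+o*np.array([np.cos(t),-np.sin(t)]))+[620.9,-119]
for a in range(0,100,4): print(a,pos(np.deg2rad(a)).round(1),((pos(np.deg2rad(a+4))-pos(np.deg2rad(a)))/40).round(3))
E
```

```text
clock: 13.85
eef_pos: [647.6, -212.3, 53.1]
eef_rot: [-3.141, 0.0, -3.031]
wrist_force: [1.4, -0.0, 1.2]
finger_gap: 0.4
finger_force: 0.6
clock: 14.1
eef_pos: [646.4, -212.5, 53.0]
eef_rot: [-3.141, 0.0, -3.031]
wrist_force: [2.3, -1.1, 1.7]
finger_gap: 0.4
finger_force: 1.1
0 [ 647.  -212.5] [-0.165 -0.04 ]
4 [ 640.4 -214.1] [-0.167 -0.028]
8 [ 633.7 -215.2] [-0.169 -0.016]
12 [ 627.  -215.9] [-0.169 -0.005]
16 [ 620.2 -216. ] [-0.169  0.007]
20 [ 613.4 -215.8] [-0.168  0.019]
24 [ 606.7 -215. ] [-0.167  0.031]
28 [ 600.  -213.8] [-0.164  0.042]
32 [ 593.5 -212.1] [-0.161  0.053]
36 [ 587.1 -210. ] [-0.157  0.065]
40 [ 580.8 -207.4] [-0.152  0.075]
44 [ 574.7 -204.4] [-0.146  0.086]
48 [ 568.9 -200.9] [-0.14   0.096]
52 [ 563.3 -197.1] [-0.133  0.105]
56 [ 558.  -192.9] [-0.125  0.114]
60 [ 553.  -188.3] [-0.117  0.123]
64 [ 548.3 -183.4] [-0.108  0.13 ]
68 [ 544.  -178.2] [-0.099  0.138]
72 [ 540.1 -172.7] [-0.089  0.144]
76 [ 536.5 -166.9] [-0.078  0.15 ]
80 [ 533.4 -160.9] [-0.068  0.155]
84 [ 530.7 -154.7] [-0.057  0.16 ]
88 [ 528.4 -148.3] [-0.046  0.163]
92 [ 526.6 -141.8] [-0.034  0.166]
96 [ 525.2 -135.2] [-0.022  0.168]
```

```bash
python3 -m handwheel '-.07 -.02 0 -.4 1;-.083 -.018 0 -.4 1;-.084 -.014 0 -.4 1;-.084 -.014 0 -.4 1;-.085 -.008 0 -.4 1;-.085 -.008 0 -.4 1;-.085 -.003 0 -.4 1;-.085 -.003 0 -.4 1'; python3 -m handwheel '-.085 .003 0 -.4 1;-.085 .003 0 -.4 1;-.084 .01 0 -.4 1;-.084 .01 0 -.4 1;-.084 .015 0 -.4 1;-.084 .015 0 -.4 1'
```

```text
clock: 14.77
eef_pos: [620.5, -215.9, 53.0]
eef_rot: [-3.142, 0.002, 2.971]
wrist_force: [8.3, -0.8, -1.0]
finger_gap: 0.3
finger_force: 4.1
clock: 15.27
eef_pos: [600.6, -213.8, 53.1]
eef_rot: [3.141, 0.003, 2.762]
wrist_force: [10.3, -1.7, -2.8]
finger_gap: 0.4
finger_force: 5.4
```

```bash
python3 -m handwheel '-.082 .021 0 -.4 1;-.082 .021 0 -.4 1;-.08 .027 0 -.4 1;-.08 .027 0 -.4 1;-.078 .033 0 -.4 1;-.078 .033 0 -.4 1'; python3 -m handwheel '-.076 .038 0 -.4 1;-.076 .038 0 -.4 1;-.073 .043 0 -.4 1;-.073 .043 0 -.4 1;-.07 .048 0 -.4 1;-.07 .048 0 -.4 1'
```

```text
clock: 15.77
eef_pos: [581.5, -207.6, 53.0]
eef_rot: [3.141, 0.004, 2.552]
wrist_force: [12.2, -4.4, -4.6]
finger_gap: 0.3
finger_force: 6.0
clock: 16.27
eef_pos: [563.8, -197.3, 53.0]
eef_rot: [3.14, 0.003, 2.343]
wrist_force: [10.9, -3.7, -3.9]
finger_gap: 0.0
finger_force: 4.8
```

Past the peak at θ≈52°. Continuing to about 76°.

```bash
python3 -m handwheel '-.066 .053 0 -.4 1;-.066 .053 0 -.4 1;-.063 .057 0 -.4 1;-.063 .057 0 -.4 1;-.058 .061 0 -.4 1;-.058 .061 0 -.4 1;-.054 .065 0 -.4 1;-.054 .065 0 -.4 1'; python3 -m handwheel '-.05 .069 0 -.4 1;-.05 .069 0 -.4 1;-.045 .072 0 -.4 1;-.045 .072 0 -.4 1;0 0 0 0 1'
```

```text
clock: 16.93
eef_pos: [543.8, -178.0, 52.9]
eef_rot: [3.141, 0.001, 2.064]
wrist_force: [2.5, -1.6, 0.3]
finger_gap: 0.6
finger_force: 1.1
clock: 17.35
eef_pos: [535.5, -166.2, 52.6]
eef_rot: [-3.141, -0.001, 1.925]
wrist_force: [-0.2, 0.9, -0.8]
finger_gap: 0.5
finger_force: 0.0
```

```bash
python3 -m handwheel '.17 -.47 0 0 1;.1 -.3 .3 0 1;0 0 .9 0 1;0 0 .9 0 1;0 -.5 .8 0 1;-.5 -.7 0 0 .5;-.5 -.7 0 0 .5;-.5 -.5 0 0 .5;0 0 0 0 .5;0 0 0 0 .5'
python3 - <<'E'
from h import *
p,d,K,T=shot('scene','s4.png')
cv2.imwrite('pics/s4c.png',cv2.resize(p[220:370,180:360],None,fx=4,fy=4,interpolation=2)[:,:,::-1])
yaw=np.deg2rad(6.4);R=np.array([[np.cos(yaw),-np.sin(yaw)],[np.sin(yaw),np.cos(yaw)]])
P=cloud(d,K,T);J=(P[...,:2]-[608,-4.7])@R;x,y,Z=J[...,0],J[...,1],P[...,2]
f=lambda a:np.percentile(a,[2,50,98]).round(1)
m=(Z>74)&(Z<90)&(abs(x)<60)&(abs(y)<35)
print('heel',f(x[m]),f(y[m]),f(Z[m]),cv2.minAreaRect(P[m][:,:2].astype(np.float32)))
h=cv2.cvtColor(p,cv2.COLOR_RGB2HSV)
m=(h[...,0]>20)&(h[...,0]<34)&(h[...,1]>130)&(x<-40)&(x>-140)&(abs(y+115)<60)&(Z>50)
print('grip rel pivot',m.sum(),x[m].mean(),y[m].mean()+115)
E
```

```text
clock: 18.18
eef_pos: [486.0, -294.4, 168.8]
eef_rot: [-3.141, -0.0, 1.925]
wrist_force: [1.2, 0.7, 0.7]
finger_gap: 30.2
finger_force: 0.0
heel [-17.   16.   42.5] [-24.6  -2.1  20.3] [75.9 81.5 84.8] ((619.2714233398438, -5.570886611938477), (64.735595703125, 46.47443389892578), 6.739688873291016)
grip rel pivot 120 -83.42862102934046 1.358025834550375
```

View pics/s4c.png

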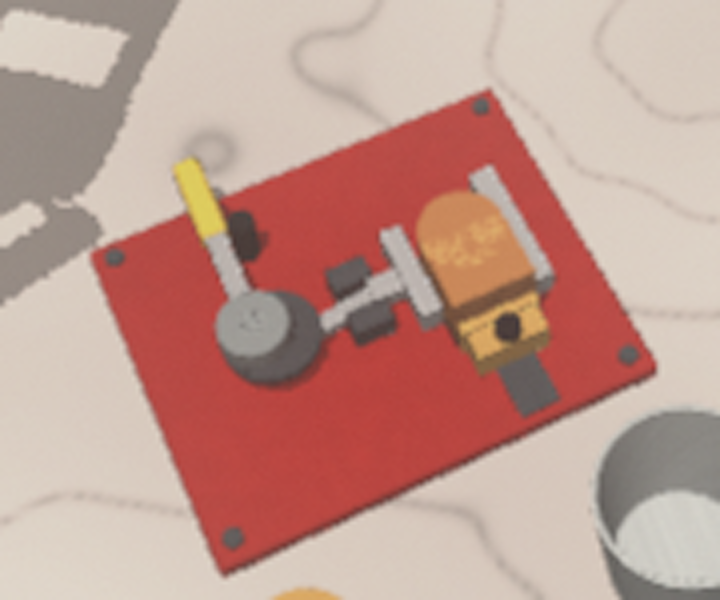

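The lever lies shut beside the post, with the grip at crop (200,195) and about 1.6 rad. The jaw is against the heel, and the heel is square and still against the brass plate. Handing in.

```bash
python3 -c "
from cell import *
print(sign_off())"
```

```text
the job is handed in; nothing more can be done
None
```

The job is handed in at about 18 s: the last picture shows the tan heel against the stop, square within about half a degree and clamped by the shut lever (about 1.6 rad), with the arm clear. The push read about 6 N on the stop and about 13 N on the lever; no verdict was returned.

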